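# Fetch the test tile from behind the stain jars

### The job

Move both stain jars out of the wooden bay and stand them in the metal tray; only then take the test tile that lies behind them and lay it flat in the middle of the small wooden stand, its long side along the stand's long side. Then put each jar back upright on the middle of the very coaster it stood on at the start. Leave the clay-coloured cup and the dark brown bowl alone.

Things in the scene. Friction and masses are not known exactly. Their poses are not given: they have to be found in the camera images.
- jar_tall: the taller stain jar, white with a dark blue-black screw cap: round, 60 mm diameter, 80 mm high (cap, 56 mm diameter, from 66 mm up, fixed), 0.13 kg. Stands upright at the start on one of the two coasters in the bay. Origin: centre of its underside, z up.
- jar_short: the shorter stain jar, orange-tan with a pale grey cap: round, 62 mm diameter, 68 mm high (cap, 58 mm diameter, from 56 mm up, fixed), 0.15 kg. Stands upright at the start on the other coaster in the bay. Origin: centre of its underside, z up.
- tile: the test tile, a flat dark green glazed tile with a bare pale stripe: 57 mm long (its x axis), 34 mm wide (its y axis), 8 mm thick. Lies flat on the bay's board (8 mm above the bench) behind the two jars, long side about along the bay's back rail. Which of its ends points which way does not matter. Origin: centre of its underside, z up.
- bay: the wooden storage bay, fixed on the bench top (z = 0): base board 184 mm deep (x) by 224 mm wide (y), 8 mm thick; back rail 10 mm thick at its +x edge rising to 50 mm, side rails 10 mm thick rising to 34 mm; open at the front (-x) and above. Origin: centre of the underside; x points to the back rail, y left. Jars stand at about x = -46 mm, the tile at x = +14 mm, on the board's top.
- coaster_left: round white ceramic coaster, 72 mm diameter, 3 mm thick, fixed on the bay's floor at its left (y = +46 mm in the bay). One jar stands on it at the start and goes back there. Origin: centre of its underside, at the height of the bay's floor.
- coaster_right: the same white coaster at the bay's right (y = -46 mm in the bay). The other jar stands on it at the start and goes back there. Origin: centre of its underside.
- tray: the side area: an empty shallow metal tray, fixed on the bench top (z = 0), 230 mm (x) by 130 mm (y) outside, 12 mm high, walls and floor 5 mm thick. Both jars fit side by side along its x axis, for example at x = -50 and +50 mm. Origin: centre of its underside, z up. It may be left or right of the bay.
- stand: the small wooden stand, fixed on the bench top (z = 0): a plain pale block 110 mm (x, its long side) by 80 mm (y), 14 mm high, for laying the tile on its top. Origin: centre of its underside, z up. It is on the other side of the bay from the tray.
- cup: bystander: loose unglazed clay-coloured cup, 72 mm diameter, 77 mm high, in front of the bay; leave it alone. Origin: centre of its underside.
- bowl: bystander: loose dark brown bowl, 72 mm diameter, 47 mm high, behind to the left; leave it alone. Origin: centre of its underside.
Things that resemble listed ones, but are neither listed nor needed, are in the scene too. What is shaped like the jar_short but green or pink is not meant.

How it is judged:
By the outcome, as a careful person would: the job done as asked, in the order asked, and still so for the second after the job is handed in, with the robot touching nothing.
It also fails if it takes over 115 s, if anything falls off the work surface, if the arm or the gripper's body presses on something with over 40 N, if the wrist force passes 120 N, or if a joint passes its speed limit or range.

### The arm

A 7-joint arm with a two-finger parallel gripper is mounted at the origin on a cart in front of the work surface, level with it; the furniture and walls round the work are solid. World frame = base frame: x ahead of the robot, y to its left, z up, the work surface at z = 0. Lengths are in m, angles in rad, forces in N, time in s.
With the tool pointing down it reaches from about 0.425 to 0.875 m from the base axis. Payload 4.7 kg.
Tool frame: the origin (TCP) lies midway between the tips of the shut fingers; the grasp point (between the pads) lies 19 mm behind it; z points along the fingers, y is the line along which they close (so a half turn about z gives the same grasp; the last joint's range is limited). The gripper opens to 87 mm and grips with 3 to 60 N. Pads are 19 mm wide; open, the fingers measure 117 mm over their backs; the gripper's body (75 mm by 190 mm) begins 51 mm behind the grasp point.
Start: joints at [-1.109, 0.321, -0.07, 1.45, 0.023, 1.371, -0.057], TCP at [0.281, 0.586, 0.195] pointing down, gripper open.
Joint ranges: [-2.86, 2.86], [-0.3, 2.09], [-1.38, 1.24], [0.06, 2.45], [-1.56, 4.7], [0.09, 2.05], [-2.69, 2.69]. Speed limits (rad/s): [2.57, 2.57, 3.14, 3.14, 3.14, 3.14, 3.14].

### API

Orientations are given as a rotation vector (axis times angle).
In Python, from bench import ctrl gives the robot as it stands. The module is installed in compiled form; this text tells all that it offers.
- The arm moves only by the shell command python3 -m handwheel 'ROWS' [FORCE]. ROWS is JSON, a list of rows, each a list of 7 numbers: the finger opening in m, from 0 to 0.087, then the shift along the tool's x, y, z in m, then the turn, a rotation vector about the tool's x, y, z in degrees. A call has 1 to 12 rows; each row shifts and turns the commanded pose from where the row before left it, along the tool's axes as they then stand; what a row does not reach is not made up. A row lasts 1/8 s, in which the tool goes at most 62.5 mm and 10.7 degrees, less where a joint would pass 70% of its speed; a pose out of reach is approached as far as the arm can. A call is refused whole if a number of a shift passes 0.0625 or a number of a turn 10.7, either way. A call with a gripper value outside its range is refused whole. The fingers move at their own pace and stop on an object; FORCE is the grip in N (left out, the last holds). Time passes only in rows, so rows that do not move let the fingers close. It gives the time, the measured TCP pose, the force, the opening and the grip force at its end, in the units of the state.
- ctrl.get_state(): the state, without advancing time (a new reading comes with each control period).
- ctrl.get_image(name): name is "scene" or "top" or "wrist"; returns (picture, depth): 480x640x3 uint8, blue, green, red; 480x640 float32, m along the optical axis (not along the pixel's ray), 0 where there is no reading.
- ctrl.camera_info(name): a dict with "intrinsics" (3x3 intrinsics, pixels), "R" (3x3) and "t" (3): a world point X has camera coordinates R X + t. Camera axes: x right, y down, z forward; pixel columns grow to the right and rows downward; lengths in m; the calibration is good to about 2 mm. A picture is of the moment at which its call begins: read the wrist's pose just before it. camera_info takes no time and is no camera call; for the wrist camera it gives the pose at the moment of the call.
- ctrl.close_job(): hands the job in; it is judged then, once.
The state is a dict: "time": time; "joint_positions": joint angles; "qd": joint speeds; "joint_torque": joint torques, N m; "position": TCP position; "tool_rot": TCP orientation; "ft_force": force on the tool from outside, world axes, zero at the start; "torque": the same for the moment, N m; "grip_width": opening from 0.0 (shut) to 1.0 (fully open); "grip_force": force on a finger pad.
Only numpy, scipy, OpenCV 4.12 (cv2) and the standard library are available. Lean on these libraries where they do the work, as an engineer would, in place of code of your own. Each camera call takes 0.05 s, during which the arm holds its last target. There are 200 camera calls.

## Working session

There is one attempt and no reset: what is moved stays moved. The work goes in short steps, Python scripts to look and compute and a shell command to move; the robot and the scene stay as the last step left them, time stands still between calls to the robot, and variables do not carry over. Pictures are saved under pics/ and viewed, at most 14 in all, crops included, and the job is handed in when it is done.

```bash
mkdir -p pics; cat > h.py <<'E'
import numpy as np, cv2
from bench import ctrl
def grab(n):
    i=ctrl.camera_info(n); p,d=ctrl.get_image(n)
    return p,d,np.array(i["intrinsics"]),np.array(i["R"]),np.array(i["t"])
def pts(d,K,R,t):
    v,u=np.mgrid[:480,:640]
    c=np.stack([(u-K[0,2])/K[0,0]*d,(v-K[1,2])/K[1,1]*d,d],-1)
    return (c-t)@R
def ray(u,v,z,K,R,t):
    r=R.T@np.array([(u-K[0,2])/K[0,0],(v-K[1,2])/K[1,1],1.]); c=-R.T@t
    return c+r*(z-c[2])/r[2]
E
python3 - <<'E'
from h import *
for n in("scene","top"):
    p,d,K,R,t=grab(n); cv2.imwrite(f"pics/{n}0.png",p); np.savez(f"{n}0.npz",p=p,d=d,K=K,R=R,t=t)
    print(n,-R.T@t,R[2],K[0,0])
s=ctrl.get_state();print(s["position"],s["tool_rot"],s["time"],s["grip_width"])
E
```

```text
scene [ 0.19024965 -0.5707631   0.65055976] [ 0.3976246   0.66404716 -0.63319511] 554.9730521838333
top [0.337435   0.07256261 1.2712287 ] [ 0.19744032 -0.00197402 -0.98031292] 612.2549918911441
[0.28124715 0.58538176 0.19435081] [-6.97385501e-01 -3.06293258e+00  2.76601220e-03] 0.1 0.9928710882759492
```

View pics/top0.png

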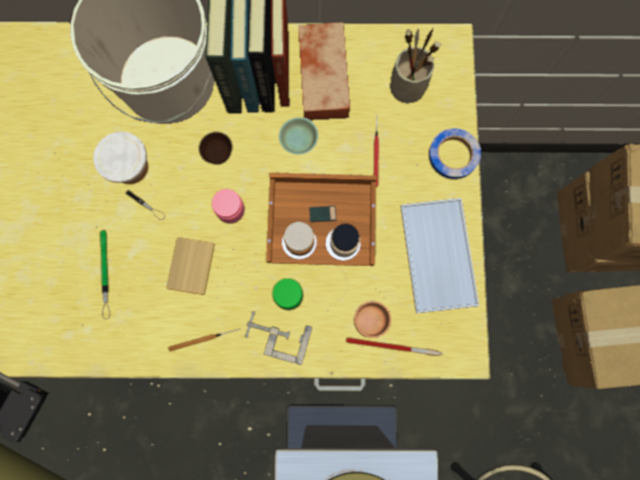

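View pics/scene0.png

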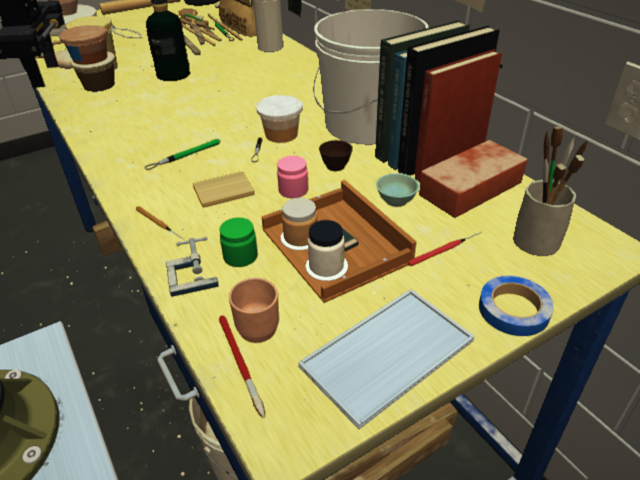

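The top view shows the grey-capped short jar at (298,237) on the left coaster, the dark-capped tall jar at (345,238) on the right coaster, and the tile at (322,214). The tray is at (440,255), the stand at (191,265), the cup at (371,319) and the bowl at (215,148).

These could be mistaken for what I want:
- **Short jar:** the green jar (287,293) and pink jar (228,205). The white-lidded pot (120,157) and the teal bowl (298,135) are also round.
- **Tile:** nothing similar.
- **Bowl:** the teal bowl (298,135).

I choose the two jars standing on the white coasters in the bay.

```bash
python3 - <<'E'
from h import *
for n in("top","scene"):
    z=np.load(n+"0.npz"); p,d,K,R,t=[z[k] for k in("p","d","K","R","t")]
    P=pts(d,K,R,t); X,Y,Z=P[...,0],P[...,1],P[...,2]; ok=d>0
    hsv=cv2.cvtColor(p,cv2.COLOR_BGR2HSV)
    print(n)
    box={"top":dict(short=(280,220,318,256),tall=(328,220,364,256),bay=(262,168,382,270),tray=(396,194,482,316),stand=(162,232,220,298),tile=(304,202,340,224)),
     "scene":dict(short=(278,195,320,250),tall=(304,218,348,278))}[n]
    for k,(a,b,c,e) in box.items():
        m=np.zeros(d.shape,bool); m[b:e,a:c]=1; m&=ok
        if k in("short","tall"):
            h=np.percentile(Z[m],97 if n=="top" else 90); q=m&(abs(Z-h)<.006)
            (x,y),r=cv2.minEnclosingCircle(P[q][:,:2].astype(np.float32))
            print(k,"top z",Z[q].mean().round(4),"c",np.round((x,y,r),4),"med",np.median(P[q],0).round(4),q.sum())
        else:
            lo,hi={"bay":(.028,.06),"tray":(.003,.03),"stand":(.008,.03),"tile":(.0,.03)}[k]
            q=m&(Z>lo)&(Z<hi)
            if k=="bay": q&=(X>0)
            if k=="tile": q&=(hsv[...,2]<75)|((hsv[...,1]<80))
            rc=cv2.minAreaRect(P[q][:,:2].astype(np.float32))
            print(k,np.round(rc[0],4),np.round(rc[1],4),round(rc[2],2),"z",np.percentile(Z[q],[10,50,90]).round(4),q.sum())
            if k=="tile": print(np.round(Z[206:224:3,304:342:3]*1000).astype(int))
E
```

```text
top
short top z 0.0787 c [0.5653 0.1153 0.0292] med [0.5647 0.1155 0.0785] 579
tall top z 0.0906 c [0.5621 0.024  0.0277] med [0.5625 0.023  0.0905] 529
bay [0.6118 0.0699] [0.2244 0.1865] 88.6 z [0.0306 0.0363 0.0508] 1718
tray [ 0.5432 -0.1778] [0.1809 0.2615] 88.74 z [0.0035 0.0057 0.0103] 5384
stand [0.515 0.342] [0.0813 0.1102] 81.63 z [0.0103 0.0134 0.0167] 1990
tile [0.6242 0.0732] [0.0315 0.0639] 5.28 z [0.0126 0.0157 0.0187] 315
[[   3   10    3    4   15   17   13   14   17   15   19    4    8]
 [   8    6   17   13   11   18   15   11   16   19   16    6    4]
 [   8    8   16   20   16   14   14   14   14   18   16    6    5]
 [   2    8   15   15   15   12   16   14   11   18   16    2    6]
 [   5    7   13   18   16   15   16   19   18   18   17   10    8]
 [  10   11   16   15   20   13 1271    7    7    2    6   11    5]]
scene
short top z 0.0793 c [0.5576 0.0734 0.071 ] med [0.5614 0.1094 0.0793] 622
tall top z 0.0909 c [0.5619 0.0217 0.0299] med [0.5598 0.0191 0.0911] 648
```

```bash
python3 - <<'E'
from h import *
p=cv2.imread("pics/top0.png")[160:320,160:490]
cv2.imwrite("pics/crop0.png",cv2.resize(p,None,fx=2.4,fy=2.4,interpolation=cv2.INTER_CUBIC))
E
```

```text
(no output)
```

View pics/crop0.png

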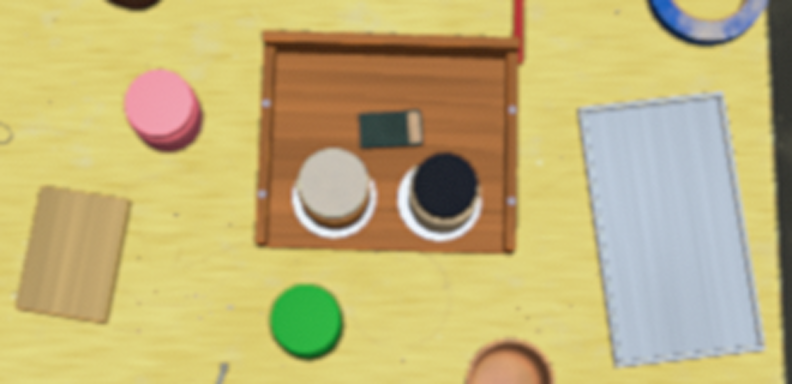

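The crop confirms the choice: grey cap over an orange-tan body on the left coaster, dark cap over a white body on the right, with the green and pink decoys outside the bay. Next I'll get the tray and stand from corner rays, and the shifts needed to hover over the bay.

```bash
cat >> h.py <<'E'
from scipy.spatial.transform import Rotation as Ro
def need(x,y,z,ydeg):
    "tool turn about z then shift (mm, turned tool axes) to reach tool pointing down with closing line at world angle ydeg"
    s=ctrl.get_state(); A=Ro.from_rotvec(s["tool_rot"]).as_matrix(); best=None
    for k in(0,180):
        a=np.radians(ydeg+k); yv=np.array([np.cos(a),np.sin(a),0]); zv=np.array([0,0,-1.]); B=np.column_stack([np.cross(yv,zv),yv,zv])
        rv=np.degrees(Ro.from_matrix(A.T@B).as_rotvec())
        if best is None or np.linalg.norm(rv)<np.linalg.norm(best[0]): best=(rv,B)
    rv,B=best
    print("turn",rv.round(2),"shift mm",((np.array([x,y,z])-s["position"])@B*1000).round(1),"| at",np.round(s["position"],4),"t",round(s["time"],2),"w",round(s["grip_width"]*87,1),"F",np.round(s["ft_force"],1),"g",round(s["grip_force"],1))
E
python3 - <<'E'
from h import *
z=np.load("top0.npz"); p,d,K,R,t=[z[k] for k in("p","d","K","R","t")]
hsv=cv2.cvtColor(p,cv2.COLOR_BGR2HSV)
def rect(m,h):
    cs,_=cv2.findContours(m.astype(np.uint8),cv2.RETR_EXTERNAL,cv2.CHAIN_APPROX_NONE); c=max(cs,key=cv2.contourArea)[:,0]
    w=np.array([ray(u,v,h,K,R,t)[:2] for u,v in c],np.float32); return cv2.minAreaRect(w)
m=np.zeros(d.shape,bool); m[190:320,394:483]=1
tr=m&(hsv[...,0]>90)&(hsv[...,0]<125)&(hsv[...,2]>100); print("tray",rect(tr,.012))
m[:]=0; m[230:302,160:222]=1
st=m&(hsv[...,1]<125)&(hsv[...,2]>90); print("stand",rect(st,.014), hsv[265,191],hsv[265,225])
need(.50,.07,.30,0); print(ctrl.get_state()["joint_positions"])
E
```

```text
tray ((0.5395537614822388, -0.17479586601257324), (0.22557151317596436, 0.12553825974464417), 6.885737895965576)
stand ((0.5146352052688599, 0.34032315015792847), (0.15225408971309662, 0.1275441199541092), 2.0493593215942383) [ 20 109 190] [ 26 117 222]
turn [-9.000e-02  6.000e-02  6.435e+01] shift mm [-515.4  218.8 -105.6] | at [0.2812 0.5854 0.1944] t 0.1 w 86.4 F [-0.1 -0.3  0.1] g 0.0
[-1.10890351  0.32176917 -0.07009293  1.45156701  0.02263624  1.37082491
 -0.0568886 ]
```

```bash
python3 -m handwheel '[[0.08,0,0,-0.015,0,0,9.2],[0.08,0,0,-0.015,0,0,9.2],[0.08,0,0,-0.015,0,0,9.2],[0.08,0,0,-0.015,0,0,9.2],[0.08,0,0,-0.015,0,0,9.2],[0.08,0,0,-0.015,0,0,9.2],[0.08,0,0,-0.015,0,0,9.2]]' 20
python3 -m handwheel '[[0.08,-0.043,0.018,0,0,0,0],[0.08,-0.043,0.018,0,0,0,0],[0.08,-0.043,0.018,0,0,0,0],[0.08,-0.043,0.018,0,0,0,0],[0.08,-0.043,0.018,0,0,0,0],[0.08,-0.043,0.018,0,0,0,0],[0.08,-0.043,0.018,0,0,0,0],[0.08,-0.043,0.018,0,0,0,0],[0.08,-0.043,0.018,0,0,0,0],[0.08,-0.043,0.018,0,0,0,0],[0.08,-0.043,0.018,0,0,0,0],[0.08,-0.043,0.018,0,0,0,0]]'
python3 - <<'E'
from h import *
need(.50,.07,.30,0)
p,d,K,R,t=grab("wrist"); cv2.imwrite("pics/w1.png",p); np.savez("w1.npz",p=p,d=d,K=K,R=R,t=t); print(-R.T@t,R[2])
E
```

```text
time: 0.98
position: [0.2813, 0.5857, 0.3002]
tool_rot: [2.228, 2.214, -0.002]
ft_force: [-0.5, 0.0, 0.5]
grip_width: 0.916
grip_force: 0.0
time: 2.48
position: [0.4971, 0.0682, 0.3001]
tool_rot: [-2.222, -2.22, 0.0]
ft_force: [0.4, 0.8, 1.1]
grip_width: 0.922
grip_force: 0.0
turn [-0.01 -0.01 -0.05] shift mm [1.8 2.9 0.1] | at [0.4971 0.0682 0.3001] t 2.48 w 80.2 F [0.4 0.8 1.1] g 0.0
[0.49665267 0.13905087 0.49033194] [-0.00100925 -0.2614098  -0.96522738]
```

View pics/w1.png

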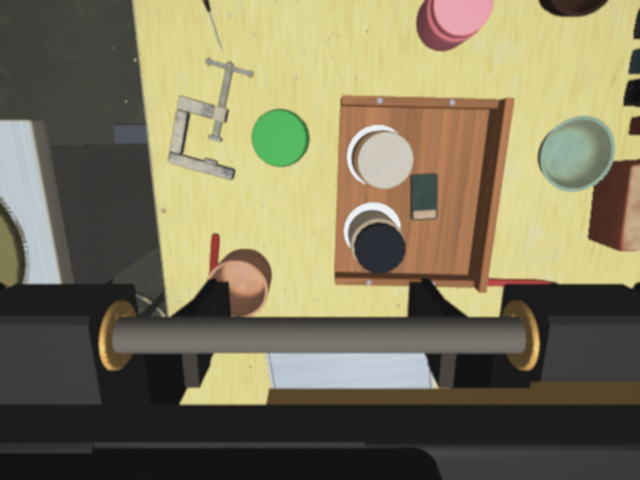

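The wrist view shows the short jar's cap at (384,159), the tall jar's cap at (379,247), the coasters peeking out beneath them, and the tile at (424,197).

```bash
cat >> h.py <<'E'
def blob(m,h,K,R,t,circ=True):
    cs,_=cv2.findContours(m.astype(np.uint8),cv2.RETR_EXTERNAL,cv2.CHAIN_APPROX_NONE); c=max(cs,key=cv2.contourArea)[:,0]
    w=np.array([ray(u,v,h,K,R,t)[:2] for u,v in c],np.float32); return cv2.minEnclosingCircle(w) if circ else cv2.minAreaRect(w)
E
python3 - <<'E'
from h import *
for n,box in(("w1",dict(short=(352,125,418,192),tall=(350,218,410,275),tile=(405,165,445,222))),("top0",dict(short=(280,216,318,256),tall=(328,222,362,252),tile=(304,202,340,224)))):
    z=np.load(n+".npz"); p,d,K,R,t=[z[k] for k in("p","d","K","R","t")]
    P=pts(d,K,R,t); Z=P[...,2]; hsv=cv2.cvtColor(p,cv2.COLOR_BGR2HSV)
    for k,(a,b,c,e) in box.items():
        m=np.zeros(d.shape,bool); m[b:e,a:c]=1; m&=d>0
        if k=="tile":
            q=m&(hsv[...,0]>60)&(hsv[...,0]<110)&(hsv[...,2]<90); q2=m&(Z>.0125)&(Z<.03)
            print(n,k,"z",np.median(Z[q]).round(4),"green",np.round(np.hstack([np.ravel(x) for x in blob(q,.016,K,R,t,False)]),4))
            if n=="w1":
                q=m&((hsv[...,1]<110)|(hsv[...,0]>40)); print("whole",np.round(np.hstack([np.ravel(x) for x in blob(q,.016,K,R,t,False)]),4))
                print(hsv[197,408:442:4].tolist(),hsv[172:222:4,424].tolist())
        else:
            H=.079 if k=="short" else .091
            q=m&(Z>H-.004); h=np.median(Z[q])
            (x,y),r=cv2.minEnclosingCircle(P[q][:,:2].astype(np.float32)); print(n,k,"z",h.round(4),"depth c",np.round((x,y,r),4),"mean",P[q][:,:2].mean(0).round(4),"ray",np.round(np.hstack([np.ravel(v) for v in blob(q,h,K,R,t)]),4))
z=np.load("w1.npz"); P=pts(*[z[k] for k in("d","K","R","t")])
for nm,(u,v) in dict(tray=(350,370),board=(440,240),bench=(310,200)).items(): print(nm,np.median(P[v-4:v+5,u-4:u+5].reshape(-1,3),0).round(4))
need(.565,.1155,.30,0);need(.562,.0235,.30,0)
E
```

```text
w1 short z 0.0797 depth c [0.5648 0.1149 0.029 ] mean [0.5645 0.1154] ray [0.5645 0.1149 0.029 ]
w1 tall z 0.0915 depth c [0.5615 0.0226 0.0278] mean [0.5613 0.0235] ray [0.5614 0.0233 0.0281]
w1 tile z 0.0174 green [0.6247 0.0734 0.0291 0.042  3.5321]
whole [0.6253 0.0678 0.0322 0.0572 3.7382]
[[13, 126, 160], [79, 40, 70], [80, 48, 80], [81, 47, 76], [81, 48, 75], [84, 48, 75], [81, 48, 75], [53, 25, 82], [12, 127, 179]] [[13, 127, 166], [81, 51, 80], [84, 45, 80], [82, 48, 79], [82, 48, 80], [84, 47, 76], [80, 50, 76], [81, 48, 74], [79, 48, 75], [81, 44, 76], [16, 69, 193], [16, 67, 201], [13, 117, 151]]
top0 short z 0.0784 depth c [0.5653 0.1153 0.0292] mean [0.5647 0.1156] ray [0.5649 0.1154 0.0292]
top0 tall z 0.0904 depth c [0.5621 0.024  0.0277] mean [0.562  0.0235] ray [0.562  0.024  0.0277]
top0 tile z 0.0156 green [0.6242 0.0729 0.0275 0.038  4.4404]
tray [ 0.5404 -0.18    0.0057]
board [0.6514 0.0112 0.0087]
bench [0.4853 0.0618 0.0008]
turn [ 0.1   0.22 -0.6 ] shift mm [55.3 65.8  0.4] | at [0.4992 0.0602 0.3004] t 2.52 w 80.2 F [ 1.1 -4.1 -0.8] g 0.0
turn [ 0.1   0.22 -0.6 ] shift mm [-36.7  62.8   0.4] | at [0.4992 0.0602 0.3004] t 2.52 w 80.2 F [ 1.1 -4.1 -0.8] g 0.0
```

```bash
python3 -m handwheel '[[0.08,-0.023,0.032,0,0,0,0],[0.08,-0.023,0.032,0,0,0,0],[0.08,0,0,0.04,0,0,0],[0.08,0,0,0.04,0,0,0],[0.08,0,0,0.04,0,0,0],[0.08,0,0,0.02,0,0,0],[0.08,0,0,0,0,0,0],[0.08,0,0,0,0,0,0]]'
python3 -c "
from h import *
need(.5617,.0235,.045,0)"
```

```text
time: 3.52
position: [0.5615, 0.0238, 0.1613]
tool_rot: [2.222, 2.22, 0.002]
ft_force: [0.2, 0.1, 0.8]
grip_width: 0.919
grip_force: 0.0
turn [ 0.08 -0.02 -0.05] shift mm [ -0.3   0.2 116.3] | at [0.5615 0.0238 0.1613] t 3.52 w 80.0 F [0.2 0.1 0.8] g 0.0
```

```bash
python3 -m handwheel '[[0.08,0,0,0.03,0,0,0],[0.08,0,0,0.03,0,0,0],[0.08,0,0,0.03,0,0,0],[0.08,0,0,0.026,0,0,0],[0.08,0,0,0,0,0,0],[0.04,0,0,0,0,0,0],[0.04,0,0,0,0,0,0],[0.04,0,0,0,0,0,0],[0.04,0,0,0,0,0,0],[0.04,0,0,0,0,0,0]]' 20
python3 -c "
from h import *
need(.5617,.0235,.045,0)"
```

```text
time: 4.78
position: [0.5619, 0.0238, 0.0456]
tool_rot: [2.222, 2.22, 0.003]
ft_force: [-1.9, -0.2, 5.9]
grip_width: 0.676
grip_force: 20.0
turn [ 0.12 -0.04 -0.06] shift mm [-0.3 -0.2  0.6] | at [0.5619 0.0238 0.0456] t 4.78 w 58.8 F [-1.9 -0.2  5.9] g 20.0
```

```bash
python3 -m handwheel '[[0.04,0,0,-0.02,0,0,0],[0.04,0,0,-0.04,0,0,0],[0.04,0,0,-0.04,0,0,0],[0.04,-0.016,0.0025,0,0,0,0],[0.04,-0.032,0.005,0,0,0,0],[0.04,-0.032,0.005,0,0,0,0],[0.04,-0.032,0.005,0,0,0,0],[0.04,-0.032,0.005,0,0,0,0],[0.04,-0.032,0.005,0,0,0,0],[0.04,-0.016,0.0015,0,0,0,0],[0.04,0,0,0,0,0,0],[0.04,0,0,0,0,0,0]]'
python3 -c "
from h import *
need(.591,-.1685,.041,0)"
```

```text
time: 6.28
position: [0.5897, -0.1666, 0.1439]
tool_rot: [-2.22, -2.221, -0.001]
ft_force: [0.1, 0.1, -0.5]
grip_width: 0.68
grip_force: 20.0
turn [-0.04 -0.08  0.04] shift mm [ -1.9   1.3 102.9] | at [ 0.5897 -0.1666  0.1439] t 6.28 w 59.2 F [ 0.1  0.1 -0.5] g 20.0
```

```bash
python3 -m handwheel '[[0.04,-0.002,0.001,0.03,0,0,0],[0.04,0,0,0.03,0,0,0],[0.04,0,0,0.025,0,0,0],[0.04,0,0,0.01,0,0,0],[0.04,0,0,0.006,0,0,0],[0.04,0,0,0,0,0,0],[0.04,0,0,0,0,0,0]]'
python3 -c "
from h import *
need(.591,-.1685,.0396,0)"
```

```text
time: 7.15
position: [0.5915, -0.1705, 0.0444]
tool_rot: [2.222, 2.22, 0.002]
ft_force: [-0.5, -0.4, -0.7]
grip_width: 0.677
grip_force: 20.0
turn [ 0.1   0.   -0.05] shift mm [ 2.  -0.5  4.8] | at [ 0.5915 -0.1705  0.0444] t 7.15 w 58.9 F [-0.5 -0.4 -0.7] g 20.0
```

```bash
python3 -m handwheel '[[0.04,0,0,0.002,0,0,0],[0.04,0,0,0.002,0,0,0],[0.04,0,0,0.001,0,0,0],[0.04,0,0,0,0,0,0],[0.04,0,0,0,0,0,0]]'
python3 -c "
from h import *
need(.591,-.1685,.0396,0)"
```

```text
time: 7.78
position: [0.591, -0.1704, 0.0396]
tool_rot: [2.223, 2.22, 0.001]
ft_force: [-2.4, 0.5, 7.8]
grip_width: 0.673
grip_force: 20.0
turn [ 0.04 -0.03 -0.06] shift mm [ 1.9  0.  -0. ] | at [ 0.591  -0.1704  0.0396] t 7.78 w 58.5 F [-2.4  0.5  7.8] g 20.0
```

```bash
python3 -m handwheel '[[0.08,0,0,0,0,0,0],[0.08,0,0,0,0,0,0],[0.08,0,0,0,0,0,0],[0.08,0,0,-0.02,0,0,0],[0.08,0,0,-0.04,0,0,0],[0.08,0,0,-0.05,0,0,0]]'
python3 -m handwheel '[[0.08,0.02,-0.002,0,0,0,0],[0.08,0.04,-0.004,0,0,0,0],[0.08,0.04,-0.004,0,0,0,0],[0.08,0.04,-0.004,0,0,0,0],[0.08,0.04,-0.004,0,0,0,0],[0.08,0.04,-0.004,0,0,0,0],[0.08,0.04,-0.003,0,0,0,0],[0.08,0.025,-0.001,0,0,0,0],[0.08,0,0,0,0,0,0],[0.08,0,0,0,0,0,0]]'
python3 -c "
from h import *
need(.5648,.115,.041,0)"
```

```text
time: 8.52
position: [0.5903, -0.1704, 0.1501]
tool_rot: [-2.223, -2.22, 0.001]
ft_force: [0.6, -0.9, 0.3]
grip_width: 0.919
grip_force: 0.0
time: 9.78
position: [0.5655, 0.1129, 0.1492]
tool_rot: [2.224, 2.218, 0.001]
ft_force: [0.2, -1.1, 0.3]
grip_width: 0.917
grip_force: 0.0
turn [ 0.06  0.04 -0.15] shift mm [  2.1  -0.7 108.2] | at [0.5655 0.1129 0.1492] t 9.78 w 79.8 F [ 0.2 -1.1  0.3] g 0.0
```

```bash
python3 -m handwheel '[[0.08,0.001,0,0.02,0,0,0],[0.08,0,0,0.03,0,0,0],[0.08,0,0,0.03,0,0,0],[0.08,0,0,0.03,0,0,0],[0.08,0,0,0,0,0,0],[0.08,0,0,0,0,0,0],[0.04,0,0,0,0,0,0],[0.04,0,0,0,0,0,0],[0.04,0,0,0,0,0,0],[0.04,0,0,0,0,0,0],[0.04,0,0,0,0,0,0]]'
python3 -c "
from h import *
need(.5648,.115,.041,0)"
```

```text
time: 11.15
position: [0.5659, 0.1159, 0.0397]
tool_rot: [2.222, 2.22, 0.003]
ft_force: [-0.6, -0.3, 5.7]
grip_width: 0.655
grip_force: 48.2
turn [ 0.1  -0.05 -0.05] shift mm [-0.9 -1.1 -1.3] | at [0.5659 0.1159 0.0397] t 11.15 w 57.0 F [-0.6 -0.3  5.7] g 48.2
```

```bash
python3 -m handwheel '[[0.05,0,0,0,0,0,0],[0.05,0,0,0,0,0,0]]' 20
python3 -m handwheel '[[0.05,0,0,-0.01,0,0,0],[0.05,0,0,-0.03,0,0,0],[0.05,0,0,-0.04,0,0,0],[0.05,0,0,0,0,0,0],[0.05,0,0,0,0,0,0]]'
python3 - <<'E'
from h import *
p,d,K,R,t=grab("scene"); cv2.imwrite("pics/s2.png",cv2.resize(p[130:430,200:500],None,fx=2,fy=2))
E
```

```text
time: 11.4
position: [0.5659, 0.1159, 0.0397]
tool_rot: [2.222, 2.22, 0.003]
ft_force: [-1.0, -0.1, 5.6]
grip_width: 0.663
grip_force: 48.2
time: 12.02
position: [0.5643, 0.1156, 0.1177]
tool_rot: [-2.222, -2.22, 0.001]
ft_force: [-1.4, -0.2, -2.5]
grip_width: 0.657
grip_force: 47.1
```

View pics/s2.png

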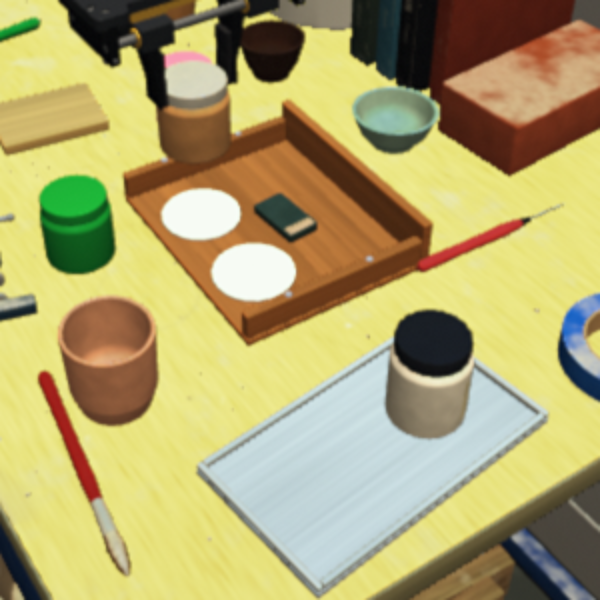

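Both white coasters and the tile are now in full view, at (200,213), (253,271) and (285,217) in the crop. The tall jar stands upright in the tray and the short jar is held level near its cap. I'll carry it to the tray's near half.

```bash
python3 -m handwheel '[[0.05,0,0,-0.02,0,0,0],[0.05,-0.017,-0.005,0,0,0,0],[0.05,-0.04,-0.0105,0,0,0,0],[0.05,-0.04,-0.0105,0,0,0,0],[0.05,-0.04,-0.0105,0,0,0,0],[0.05,-0.04,-0.0105,0,0,0,0],[0.05,-0.04,-0.0105,0,0,0,0],[0.05,-0.04,-0.0105,0,0,0,0],[0.05,-0.04,-0.0105,0,0,0,0],[0.05,0,0,0,0,0,0],[0.05,0,0,0,0,0,0],[0.05,0,0,0,0,0,0]]'
python3 -c "
from h import *
need(.486,-.1815,.0337,0)"
```

```text
time: 13.58
position: [0.486, -0.1801, 0.1377]
tool_rot: [-2.22, -2.222, 0.0]
ft_force: [-0.3, 0.5, -0.8]
grip_width: 0.658
grip_force: 47.1
turn [-0.05 -0.03  0.05] shift mm [ -1.4  -0.  104. ] | at [ 0.486  -0.1801  0.1377] t 13.57 w 57.2 F [-0.3  0.5 -0.8] g 47.1
```

```bash
python3 -m handwheel '[[0.05,-0.001,0,0.03,0,0,0],[0.05,0,0,0.03,0,0,0],[0.05,0,0,0.027,0,0,0],[0.05,0,0,0.01,0,0,0],[0.05,0,0,0.003,0,0,0],[0.05,0,0,0.002,0,0,0],[0.05,0,0,0.001,0,0,0],[0.05,0,0,0,0,0,0],[0.05,0,0,0,0,0,0]]'
python3 -c "
from h import *
need(.486,-.1815,.0337,0)"
```

```text
time: 14.7
position: [0.4865, -0.1823, 0.0357]
tool_rot: [2.222, 2.22, 0.001]
ft_force: [-0.8, 0.1, -2.1]
grip_width: 0.657
grip_force: 47.1
turn [ 0.04 -0.01 -0.06] shift mm [ 0.8 -0.5  2. ] | at [ 0.4865 -0.1823  0.0357] t 14.7 w 57.2 F [-0.8  0.1 -2.1] g 47.1
```

```bash
python3 -m handwheel '[[0.05,0,0,0.001,0,0,0],[0.05,0,0,0.001,0,0,0],[0.05,0,0,0,0,0,0],[0.08,0,0,0,0,0,0],[0.08,0,0,0,0,0,0],[0.08,0,0,0,0,0,0],[0.08,0,0,-0.02,0,0,0],[0.08,0,0,-0.05,0,0,0],[0.08,0,0,-0.06,0,0,0]]'
python3 -m handwheel '[[0.06,0.025,0.014,-0.02,0,0,0],[0.06,0.025,0.014,-0.02,0,0,0],[0.06,0.04,0.022,0,0,0,0],[0.06,0.04,0.022,0,0,0,0],[0.06,0.04,0.022,0,0,0,0],[0.06,0.04,0.022,0,0,0,0],[0.06,0.03,0.015,0,0,0,0],[0.06,0.01,0.007,0,0,0,0],[0.06,0,0,0,0,0,0],[0.06,0,0,0,0,0,0],[0.06,0,0,0,0,0,0]]'
python3 - <<'E'
from h import *
need(.6253,.0678,.01,3.7)
for n in("wrist","top"):
    p,d,K,R,t=grab(n); cv2.imwrite(f"pics/{n}3.png",p); np.savez(f"{n}3.npz",p=p,d=d,K=K,R=R,t=t)
need(.6253,.0678,.01,3.7)
E
```

```text
time: 15.82
position: [0.4848, -0.182, 0.1635]
tool_rot: [-2.221, -2.218, 0.004]
ft_force: [2.4, 0.0, 0.7]
grip_width: 0.919
grip_force: 0.0
time: 17.2
position: [0.6242, 0.0657, 0.2038]
tool_rot: [2.225, 2.217, 0.001]
ft_force: [0.1, 1.0, -0.2]
grip_width: 0.687
grip_force: 0.0
turn [ 0.03 -0.01 -3.9 ] shift mm [  2.    1.2 193.8] | at [0.6242 0.0657 0.2038] t 17.2 w 59.7 F [ 0.1  1.  -0.2] g 0.0
turn [ 0.03 -0.02 -3.84] shift mm [  1.2   1.1 193.7] | at [0.6243 0.0665 0.2037] t 17.3 w 60.2 F [-0.6 -0.   0.4] g 0.0
```

View pics/wrist3.png

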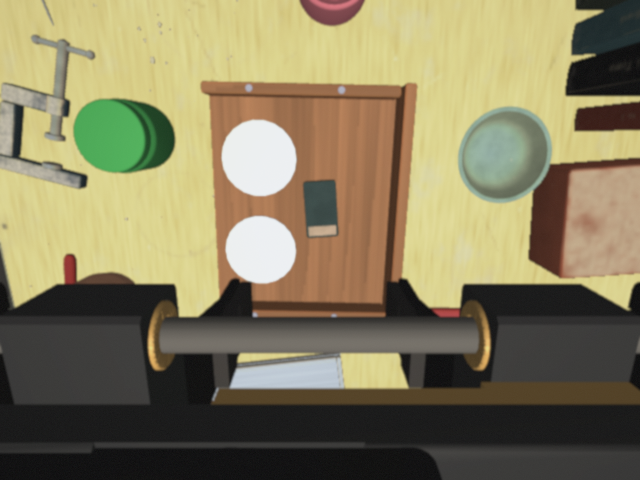

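View pics/top3.png

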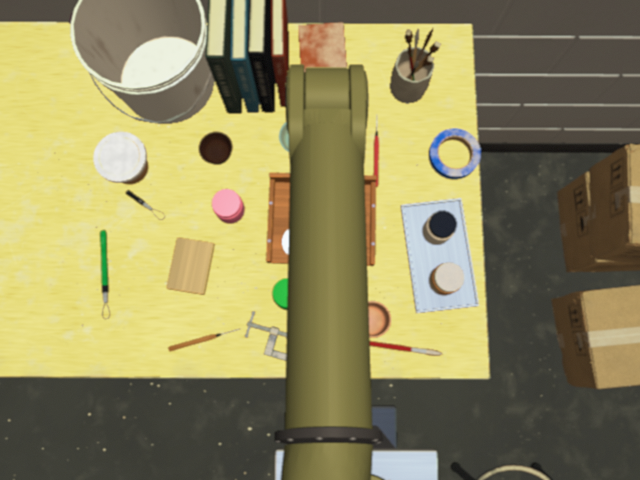

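Both jars stand upright in the tray at (441,226) and (447,277). The wrist view shows the coasters at (259,158) and (260,249) and the tile at (321,208). I'll measure all of these.

```bash
python3 - <<'E'
from h import *
z=np.load("wrist3.npz"); p,d,K,R,t=[z[k] for k in("p","d","K","R","t")]
P=pts(d,K,R,t); hsv=cv2.cvtColor(p,cv2.COLOR_BGR2HSV); Z=P[...,2]
def f(x): return np.round(np.hstack([np.ravel(v) for v in x]),4)
for k,(a,b,c,e) in dict(L=(215,112,303,202),Rr=(215,207,303,290)).items():
    m=np.zeros(d.shape,bool); m[b:e,a:c]=1; q=m&(hsv[...,1]<60)&(hsv[...,2]>150)
    print(k,np.median(Z[q&(d>0)]).round(4),f(blob(q,.011,K,R,t)))
m=np.zeros(d.shape,bool); m[172:246,296:346]=1
q=m&((hsv[...,1]<95)|(hsv[...,0]>40)); print("tile",np.median(Z[q&(d>0)]).round(4),f(blob(q,.016,K,R,t,False)))
z=np.load("top3.npz"); p,d,K,R,t=[z[k] for k in("p","d","K","R","t")]
P=pts(d,K,R,t)
for k,(u,v) in dict(tall=(441,226),short=(447,277)).items():
    m=np.zeros(d.shape,bool); m[v-22:v+22,u-22:u+22]=1; q=m&(P[...,2]>(.078 if k=="tall" else .066)); print(k,np.median(P[q][:,2]).round(4),f(cv2.minEnclosingCircle(P[q][:,:2].astype(np.float32))))
m=np.zeros(d.shape,bool); m[232:298,162:220]=1; q=m&(d>0)&(cv2.medianBlur(P[...,2].astype(np.float32),5)>.007); q=cv2.morphologyEx(q.astype(np.uint8),cv2.MORPH_OPEN,np.ones((5,5)))
print("stand",np.median(P[q>0][:,2]).round(4),f(blob(q,.014,K,R,t,False)))
E
```

```text
L 0.012 [0.5659 0.1165 0.0366]
Rr 0.0119 [0.5638 0.0244 0.0367]
tile 0.0174 [0.6253 0.0679 0.0318 0.0562 3.4784]
tall 0.0842 [ 0.4737 -0.0593  0.1897]
short 0.0725 [ 0.4202 -0.0662  0.1617]
stand 0.0133 [5.14400e-01 3.41300e-01 8.07000e-02 1.10400e-01 8.16981e+01]
```

```bash
python3 -m handwheel '[[0.06,0.0005,0.001,0.03,0,0,-3.7],[0.06,0,0,0.05,0,0,0],[0.06,0,0,0.05,0,0,0],[0.06,0,0,0.03,0,0,0],[0.06,0,0,0.018,0,0,0],[0.06,0,0,0,0,0,0],[0.06,0,0,0,0,0,0],[0.06,0,0,0,0,0,0]]'
python3 -c "
from h import *
need(.6253,.0679,.0105,3.5)"
```

```text
time: 18.3
position: [0.6267, 0.0682, 0.027]
tool_rot: [2.149, 2.29, 0.004]
ft_force: [-0.4, -0.3, -0.9]
grip_width: 0.69
grip_force: 0.0
turn [ 0.16 -0.03  0.15] shift mm [-0.2 -1.4 16.5] | at [0.6267 0.0682 0.027 ] t 18.3 w 60.1 F [-0.4 -0.3 -0.9] g 0.0
```

```bash
python3 -m handwheel '[[0.06,0,-0.001,0.01,0,0,0],[0.06,0,0,0.006,0,0,0],[0.06,0,0,0,0,0,0],[0.02,0,0,0,0,0,0],[0.02,0,0,0,0,0,0],[0.02,0,0,0,0,0,0],[0.02,0,0,0,0,0,0],[0.02,0,0,0,0,0,0]]' 20
python3 -c "
from h import *
need(.6253,.0679,.0105,3.5)"
```

```text
time: 19.3
position: [0.6245, 0.068, 0.0094]
tool_rot: [2.15, 2.291, 0.0]
ft_force: [1.0, -0.1, 0.4]
grip_width: 0.257
grip_force: 0.0
turn [ 0.01 -0.    0.15] shift mm [-0.2  0.8 -1.1] | at [0.6245 0.068  0.0094] t 19.3 w 22.4 F [ 1.  -0.1  0.4] g 0.0
```

```bash
python3 - <<'E'
from h import *
p,d,K,R,t=grab("scene"); cv2.imwrite("pics/s4.png",cv2.resize(p[150:330,220:460],None,fx=3,fy=3))
print(ctrl.get_state()["grip_width"]*87,ctrl.get_state()["grip_force"])
E
```

```text
21.622875215674505 0.0
```

View pics/s4.png

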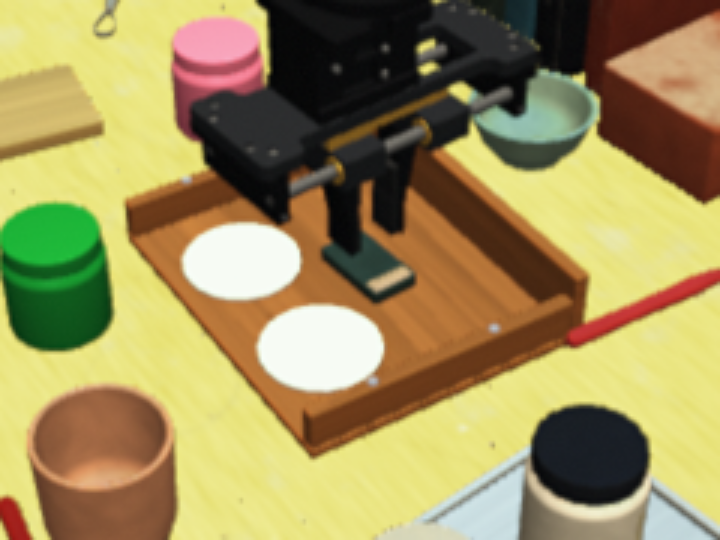

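The fingers closed to 22 mm without gripping. In the crop the front finger's tip is at about (345,250), which is over the tile (368,268). I'll project the pose into this view and compare.

```bash
python3 - <<'E'
from h import *
p,d,K,R,t=grab("scene"); s=ctrl.get_state(); T=s["position"]; A=Ro.from_rotvec(s["tool_rot"]).as_matrix()
print(T,s["grip_width"]*87)
def pj(X): c=K@(R@X+t); c=c[:2]/c[2]; return ((c-[220,150])*3).round(0)
for y in(-.011,-.0225,.011,.0225):
  for x in(-.0095,.0095): print("y",y,"x",x,pj(T+A@[x,y,0]))
hsv=cv2.cvtColor(p,cv2.COLOR_BGR2HSV)
P=pts(d,K,R,t)
for nm,(u,v) in dict(ftip=(345,245),rtip=(390,222),tile=(368,265),tileL=(335,258),tileRend=(400,275)).items(): print(nm,P[150+v//3,220+u//3].round(4))
for tz in((.6253,.0679+.028,.016),(.6253,.0679-.028,.016)): print(pj(np.array(tz)))
E
```

```text
[0.62449694 0.06806124 0.00940128] 20.60979270897555
y -0.011 x -0.0095 [361. 284.]
y -0.011 x 0.0095 [342. 268.]
y -0.0225 x -0.0095 [345. 292.]
y -0.0225 x 0.0095 [326. 275.]
y 0.011 x -0.0095 [390. 270.]
y 0.011 x 0.0095 [371. 254.]
y 0.0225 x -0.0095 [405. 263.]
y 0.0225 x 0.0095 [385. 247.]
ftip [0.6052 0.0613 0.0426]
rtip [0.6356 0.0594 0.0461]
tile [0.6216 0.0636 0.0176]
tileL [0.6087 0.0798 0.017 ]
tileRend [0.6341 0.0471 0.0163]
[341. 236.]
[394. 285.]
```

```bash
python3 - <<'E'
from h import *
p,d,K,R,t=grab("scene"); P=pts(d,K,R,t)
for u in(333,335,337,348,350,352):
    print(u,[(v,*(P[v,u]*1000).round(0).astype(int),int(p[v,u].max())) for v in range(216,244,2)])
cv2.imwrite("pics/s5.png",cv2.resize(p[195:255,310:390],None,fx=9,fy=9,interpolation=cv2.INTER_CUBIC))
s=ctrl.get_state(); print(s["joint_positions"],s["position"],s["grip_width"],s["grip_force"])
E
```

```text
333 [(216, np.int64(601), np.int64(60), np.int64(78), 7), (218, np.int64(602), np.int64(63), np.int64(72), 9), (220, np.int64(604), np.int64(65), np.int64(65), 8), (222, np.int64(604), np.int64(66), np.int64(60), 7), (224, np.int64(605), np.int64(67), np.int64(55), 8), (226, np.int64(605), np.int64(68), np.int64(49), 10), (228, np.int64(605), np.int64(68), np.int64(45), 7), (230, np.int64(604), np.int64(66), np.int64(42), 10), (232, np.int64(617), np.int64(87), np.int64(18), 47), (234, np.int64(614), np.int64(82), np.int64(18), 68), (236, np.int64(612), np.int64(78), np.int64(17), 67), (238, np.int64(611), np.int64(76), np.int64(14), 51), (240, np.int64(609), np.int64(74), np.int64(11), 29), (242, np.int64(606), np.int64(70), np.int64(11), 141)]
335 [(216, np.int64(602), np.int64(56), np.int64(80), 11), (218, np.int64(603), np.int64(57), np.int64(75), 10), (220, np.int64(603), np.int64(58), np.int64(70), 9), (222, np.int64(603), np.int64(58), np.int64(66), 8), (224, np.int64(606), np.int64(62), np.int64(57), 9), (226, np.int64(605), np.int64(62), np.int64(53), 7), (228, np.int64(605)
[... 2910 characters left out ...]
4(50), 12), (224, np.int64(641), np.int64(60), np.int64(43), 13), (226, np.int64(640), np.int64(59), np.int64(40), 13), (228, np.int64(661), np.int64(88), np.int64(7), 150), (230, np.int64(656), np.int64(82), np.int64(8), 183), (232, np.int64(654), np.int64(79), np.int64(6), 175), (234, np.int64(650), np.int64(73), np.int64(8), 180), (236, np.int64(639), np.int64(58), np.int64(18), 105), (238, np.int64(637), np.int64(54), np.int64(17), 79), (240, np.int64(633), np.int64(48), np.int64(19), 197), (242, np.int64(630), np.int64(45), np.int64(18), 219)]
[-0.61138401  0.47495726  0.5801057   1.72235989 -0.29624211  1.03273209
  0.13500229] [0.62449957 0.06802283 0.00939278] 0.23964680108160377 0.0
```

View pics/s5.png

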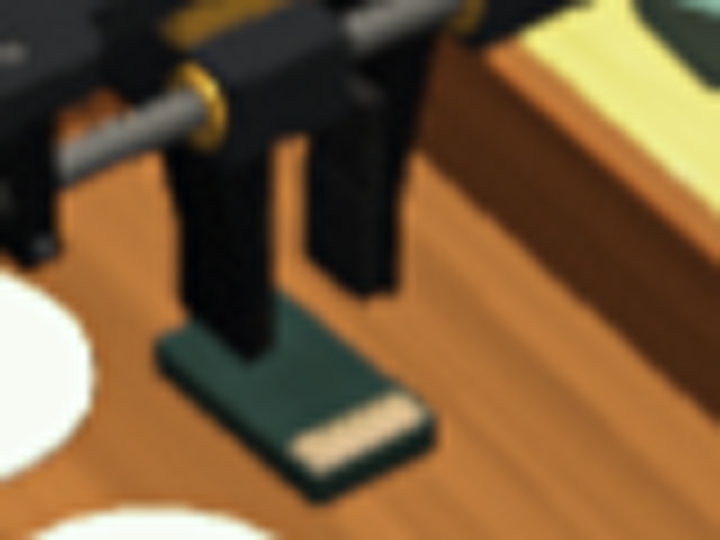

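The fingertips end about 37 mm above the bench, while the reported TCP height is 9 mm. The real tips are therefore about 28 mm higher than the reported TCP. The tile at (320,360) in the crop hasn't moved. I'll reopen, correct for the offset and go down gently.

```bash
python3 -m handwheel '[[0.06,0,0,0,0,0,0],[0.06,0,0,0,0,0,0],[0.06,0,0,0,0,0,0],[0.06,0,0,0,0,0,0],[0.06,0,0,0.01,0,0,0],[0.06,0,0,0.008,0,0,0],[0.06,0,0,0,0,0,0],[0.06,0,0,0,0,0,0]]' 20
python3 -m handwheel '[[0.06,0,0,0.003,0,0,0],[0.06,0,0,0.002,0,0,0],[0.06,0,0,0.002,0,0,0],[0.06,0,0,0,0,0,0],[0.06,0,0,0,0,0,0]]' 20
python3 - <<'E'
from h import *
p,d,K,R,t=grab("scene"); P=pts(d,K,R,t)
for u in range(318,352,3):
    c=[(v,P[v,u][2]) for v in range(205,250) if p[v,u].max()<22]
    print(u,[(v,(P[v,u]*1000).astype(int).tolist()) for v,_ in c[-1:]],end=" ")
cv2.imwrite("pics/s6.png",cv2.resize(p[195:255,300:380],None,fx=9,fy=9,interpolation=cv2.INTER_CUBIC))
E
```

```text
time: 20.45
position: [0.6245, 0.0679, -0.0087]
tool_rot: [2.15, 2.291, -0.0]
ft_force: [0.1, 1.0, 0.6]
grip_width: 0.687
grip_force: 0.0
time: 21.08
position: [0.6245, 0.068, -0.0156]
tool_rot: [2.15, 2.291, 0.0]
ft_force: [0.3, -0.4, -0.7]
grip_width: 0.689
grip_force: 0.0
318 [(220, [562, 47, 93])] 321 [(234, [584, 74, 36])] 324 [(245, [584, 65, 16])] 327 [(248, [585, 56, 16])] 330 [(247, [591, 56, 15])] 333 [] 336 [] 339 [] 342 [] 345 [] 348 [] 351 []
```

View pics/s6.png

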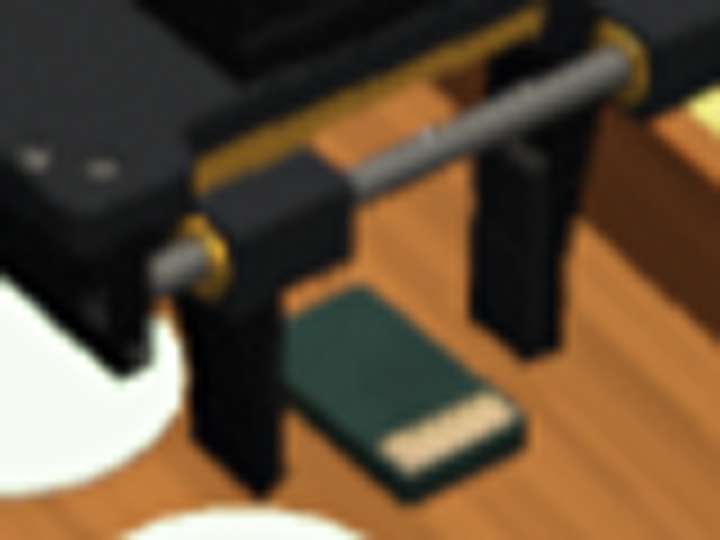

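The fingers straddle the tile, with the tips about 5 mm above the board. I'll go down another 3.5 mm and close.

```bash
python3 -m handwheel '[[0.06,0,0,0.002,0,0,0],[0.06,0,0,0.0015,0,0,0],[0.06,0,0,0,0,0,0],[0.02,0,0,0,0,0,0],[0.02,0,0,0,0,0,0],[0.02,0,0,0,0,0,0],[0.02,0,0,0,0,0,0],[0.02,0,0,0,0,0,0],[0.02,0,0,0,0,0,0]]' 20
python3 -c "
from h import *
need(.6253,.0679,-.018,3.5)"
```

```text
time: 22.25
position: [0.6249, 0.0681, -0.0187]
tool_rot: [2.149, 2.291, 0.001]
ft_force: [-1.6, 0.1, 5.5]
grip_width: 0.365
grip_force: 20.7
turn [ 0.05 -0.01  0.14] shift mm [-0.2  0.4 -0.7] | at [ 0.6249  0.0681 -0.0187] t 22.25 w 31.7 F [-1.6  0.1  5.5] g 20.7
```

```bash
python3 -m handwheel '[[0.02,0,0,-0.02,0,0,0],[0.02,0,0,-0.06,0,0,0],[0.02,0,0,-0.06,0,0,0],[0.02,0,0,0,0,0,-9.8],[0.02,0,0,0,0,0,-9.8],[0.02,0,0,0,0,0,-9.8],[0.02,0,0,0,0,0,-9.8],[0.02,0,0,0,0,0,-9.8],[0.02,0,0,0,0,0,-9.8],[0.02,0,0,0,0,0,-9.8],[0.02,0,0,0,0,0,-9.8],[0.02,0,0,0,0,0,0]]'
python3 -c "
from h import *
need(.5144,.3413,-.0127,81.7)"
```

```text
time: 23.75
position: [0.6246, 0.0678, 0.1216]
tool_rot: [0.221, 3.133, 0.0]
ft_force: [0.4, 0.1, -0.4]
grip_width: 0.361
grip_force: 20.0
turn [0.02 0.05 0.22] shift mm [148.6 254.7 134.3] | at [0.6246 0.0678 0.1216] t 23.75 w 31.4 F [ 0.4  0.1 -0.4] g 20.0
```

```bash
python3 -m handwheel '[[0.02,0.0093,0.016,0,0,0,0],[0.02,0.0186,0.032,0,0,0,0],[0.02,0.0186,0.032,0,0,0,0],[0.02,0.0186,0.032,0,0,0,0],[0.02,0.0186,0.032,0,0,0,0],[0.02,0.0186,0.032,0,0,0,0],[0.02,0.0186,0.032,0,0,0,0],[0.02,0.0186,0.032,0,0,0,0],[0.02,0.009,0.0147,0,0,0,0.2],[0.02,0,0,0.03,0,0,0],[0.02,0,0,0.05,0,0,0],[0.02,0,0,0.03,0,0,0]]'
python3 -m handwheel '[[0.02,0,0,0,0,0,0],[0.02,0,0,0,0,0,0],[0.02,0,0,0,0,0,0]]'
python3 -c "
from h import *
need(.5144,.3413,-.0127,81.7)"
```

```text
time: 25.25
position: [0.5115, 0.3395, 0.0086]
tool_rot: [-0.226, -3.132, 0.004]
ft_force: [-0.7, -0.1, -0.1]
grip_width: 0.364
grip_force: 20.0
time: 25.62
position: [0.514, 0.3416, 0.013]
tool_rot: [0.224, 3.131, 0.004]
ft_force: [0.5, 0.4, 0.0]
grip_width: 0.369
grip_force: 20.0
turn [0.14 0.14 0.12] shift mm [-0.4 -0.3 25.7] | at [0.514  0.3416 0.013 ] t 25.62 w 32.1 F [0.5 0.4 0. ] g 20.0
```

```bash
python3 -m handwheel '[[0.02,0,0,0.012,0,0,0],[0.02,0,0,0.008,0,0,0],[0.02,0,0,0.003,0,0,0],[0.02,0,0,0.002,0,0,0],[0.02,0,0,0.001,0,0,0],[0.02,0,0,0,0,0,0],[0.02,0,0,0,0,0,0]]'
python3 -c "
from h import *
need(.5144,.3413,-.0127,81.7)"
```

```text
time: 26.5
position: [0.5119, 0.3404, -0.0127]
tool_rot: [-0.223, -3.131, 0.001]
ft_force: [-7.4, -4.9, 16.7]
grip_width: 0.366
grip_force: 26.2
turn [-0.05 -0.12  0.14] shift mm [-2.4  1.3 -0. ] | at [ 0.5119  0.3404 -0.0127] t 26.5 w 31.8 F [-7.4 -4.9 16.7] g 26.2
```

```bash
python3 -m handwheel '[[0.02,0,0,-0.0008,0,0,0],[0.02,0,0,0,0,0,0],[0.055,0,0,0,0,0,0],[0.055,0,0,0,0,0,0],[0.055,0,0,0,0,0,0],[0.055,0,0,-0.02,0,0,0],[0.055,0,0,-0.05,0,0,0],[0.055,0,0,-0.06,0,0,0],[0.055,0,0,-0.04,0,0,0],[0.055,0,0,0,0,0,0],[0.055,0,0,0,0,0,0]]'
python3 - <<'E'
from h import *
need(.5144,.3413,-.0127,81.7)
p,d,K,R,t=grab("wrist"); cv2.imwrite("pics/w7.png",p); np.savez("w7.npz",p=p,d=d,K=K,R=R,t=t)
E
```

```text
time: 27.88
position: [0.5123, 0.34, 0.1554]
tool_rot: [-0.224, -3.133, 0.001]
ft_force: [-0.5, -0.1, 0.2]
grip_width: 0.633
grip_force: 0.0
turn [-0.06 -0.03  0.11] shift mm [ -1.9   1.6 168.1] | at [0.5123 0.34   0.1554] t 27.88 w 55.1 F [-0.5 -0.1  0.2] g 0.0
```

View pics/w7.png

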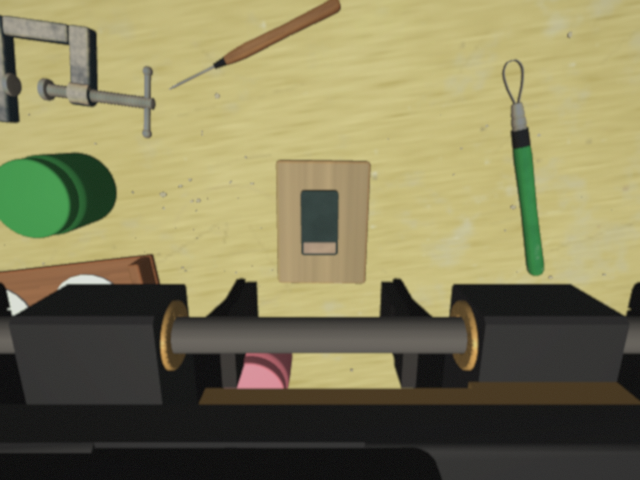

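The tile lies flat on the stand, centred near (320,222), with its sides parallel to the stand's. I'll check that numerically and re-measure the jars in the tray.

```bash
python3 - <<'E'
from h import *
f=lambda x: np.round(np.hstack([np.ravel(v) for v in x]),4)
z=np.load("w7.npz"); p,d,K,R,t=[z[k] for k in("p","d","K","R","t")]; hsv=cv2.cvtColor(p,cv2.COLOR_BGR2HSV); Z=pts(d,K,R,t)[...,2]
m=np.zeros(d.shape,bool); m[185:258,296:345]=1
# tile: dark body, frame incl. stripe border
q=m&(hsv[...,2]<110); print("tile",f(blob(q,.022,K,R,t,False)),np.median(Z[q]))
m[:]=0; m[150:295,265:382]=1; g=cv2.medianBlur(Z.astype(np.float32),5); q=m&(g>.008)&(d>0); q=cv2.morphologyEx(q.astype(np.uint8),cv2.MORPH_OPEN,np.ones((7,7))); print("stand",f(blob(q,.014,K,R,t,False)))
p,d,K,R,t=grab("top"); P=pts(d,K,R,t); Z=P[...,2]
for k,(u,v) in dict(tall=(441,226),short=(447,277)).items():
    m=np.zeros(d.shape,bool); m[v-22:v+22,u-22:u+22]=1; q=m&(d>0)&(Z>(.076 if k=="tall" else .064))
    print(k,np.median(Z[q]).round(4),f(cv2.minEnclosingCircle(P[q][:,:2].astype(np.float32))))
need(.4865,-.1823,.15,0)
E
```

```text
tile [5.1080e-01 3.3990e-01 3.1200e-02 5.5700e-02 8.1495e+01] 0.023403224824562408
stand [5.14300e-01 3.41800e-01 7.95000e-02 1.09500e-01 8.11105e+01]
tall 0.084 [ 0.5901 -0.171   0.0285]
short 0.0717 [ 0.4863 -0.1822  0.0296]
turn [-0.19  0.   81.83] shift mm [-522.2  -25.2    4.1] | at [0.5117 0.3399 0.1541] t 27.98 w 55.0 F [-0.3 -1.   0.1] g 0.0
```

The tile sits about 4 mm from the stand's centre and is aligned with it to within half a degree, which is good. Next, the short jar goes back.

```bash
python3 -m handwheel '[[0.08,0,0,0,0,0,10.2],[0.08,0,0,0,0,0,10.2],[0.08,0,0,0,0,0,10.2],[0.08,0,0,0,0,0,10.2],[0.08,0,0,0,0,0,10.2],[0.08,0,0,0,0,0,10.2],[0.08,0,0,0,0,0,10.2],[0.08,0,0,0,0,0,10.2]]'
python3 -m handwheel '[[0.08,-0.0435,-0.002,0,0,0,0],[0.08,-0.0435,-0.002,0,0,0,0],[0.08,-0.0435,-0.002,0,0,0,0],[0.08,-0.0435,-0.002,0,0,0,0],[0.08,-0.0435,-0.002,0,0,0,0],[0.08,-0.0435,-0.002,0,0,0,0],[0.08,-0.0435,-0.002,0,0,0,0],[0.08,-0.0435,-0.002,0,0,0,0],[0.08,-0.0435,-0.002,0,0,0,0],[0.08,-0.0435,-0.002,0,0,0,0],[0.08,-0.0435,-0.002,0,0,0,0],[0.08,-0.0435,-0.002,0,0,0,0]]'
python3 -m handwheel '[[0.08,0,0,0,0,0,0],[0.08,0,0,0,0,0,0],[0.08,0,0,0,0,0,0],[0.08,0,0,0,0,0,0]]'
python3 -c "
from h import *
need(.4863,-.1822,.002,0)"
```

```text
time: 28.98
position: [0.5118, 0.3401, 0.154]
tool_rot: [2.223, 2.219, -0.005]
ft_force: [0.1, -0.6, -0.1]
grip_width: 0.914
grip_force: 0.0
time: 30.48
position: [0.4897, -0.1824, 0.1546]
tool_rot: [-2.215, -2.225, 0.002]
ft_force: [-0.1, 0.4, -0.4]
grip_width: 0.919
grip_force: 0.0
time: 30.98
position: [0.4911, -0.18, 0.1555]
tool_rot: [-2.214, -2.228, -0.0]
ft_force: [0.6, -1.4, -0.2]
grip_width: 0.922
grip_force: 0.0
turn [-0.01 -0.02  0.37] shift mm [ -2.2  -4.8 153.5] | at [ 0.4911 -0.18    0.1555] t 30.98 w 80.2 F [ 0.6 -1.4 -0.2] g 0.0
```

```bash
python3 -m handwheel '[[0.08,-0.002,-0.0048,0,0,0,0.3],[0.08,0,0,0.03,0,0,0],[0.08,0,0,0.04,0,0,0],[0.08,0,0,0.02,0,0,0],[0.08,0,0,0,0,0,0],[0.08,0,0,0,0,0,0],[0.08,0,0,0,0,0,0]]'
python3 -c "
from h import *
need(.4863,-.1822,.002,0)"
```

```text
time: 31.85
position: [0.487, -0.1835, 0.0669]
tool_rot: [2.221, 2.219, 0.003]
ft_force: [0.4, -0.7, -0.2]
grip_width: 0.92
grip_force: 0.0
turn [ 0.13  0.   -0.05] shift mm [ 1.3 -0.7 64.9] | at [ 0.487  -0.1835  0.0669] t 31.85 w 80.0 F [ 0.4 -0.7 -0.2] g 0.0
```

```bash
python3 -m handwheel '[[0.08,0.001,-0.0005,0.02,0,0,0],[0.08,0,0,0.025,0,0,0],[0.08,0,0,0.015,0,0,0],[0.08,0,0,0.005,0,0,0],[0.08,0,0,0,0,0,0],[0.08,0,0,0,0,0,0],[0.05,0,0,0,0,0,0],[0.05,0,0,0,0,0,0],[0.05,0,0,0,0,0,0],[0.05,0,0,0,0,0,0],[0.05,0,0,0,0,0,0],[0.05,0,0,0,0,0,0]]' 20
python3 -c "
from h import *
need(.4863,-.1822,.002,0)"
```

```text
time: 33.35
position: [0.4859, -0.1822, 0.0009]
tool_rot: [2.222, 2.22, 0.001]
ft_force: [0.0, 0.5, 3.4]
grip_width: 0.706
grip_force: 20.0
turn [ 0.03 -0.01 -0.05] shift mm [ 0.   0.4 -1.1] | at [ 0.4859 -0.1822  0.0009] t 33.35 w 61.4 F [0.  0.5 3.4] g 20.0
```

```bash
python3 -m handwheel '[[0.05,0,0,-0.02,0,0,0],[0.05,0,0,-0.05,0,0,0],[0.05,0,0,-0.05,0,0,0],[0.05,0.02,0.005,0,0,0,0],[0.05,0.04,0.0107,0,0,0,0],[0.05,0.04,0.0107,0,0,0,0],[0.05,0.04,0.0107,0,0,0,0],[0.05,0.04,0.0107,0,0,0,0],[0.05,0.04,0.0107,0,0,0,0],[0.05,0.04,0.0107,0,0,0,0],[0.05,0.0385,0.0107,0,0,0,0]]'
python3 -m handwheel '[[0.05,0,0,0,0,0,0],[0.05,0,0,0,0,0,0],[0.05,0,0,0.03,0,0,0],[0.05,0,0,0.03,0,0,0],[0.05,0,0,0.03,0,0,0],[0.05,0,0,0,0,0,0],[0.05,0,0,0,0,0,0],[0.05,0,0,0,0,0,0]]'
python3 -c "
from h import *
need(.5659,.1165,.0072,0)"
```

```text
time: 34.72
position: [0.5659, 0.1172, 0.1216]
tool_rot: [2.222, 2.22, 0.0]
ft_force: [-0.8, 0.4, -2.1]
grip_width: 0.709
grip_force: 20.0
time: 35.72
position: [0.5671, 0.116, 0.0324]
tool_rot: [2.222, 2.219, 0.004]
ft_force: [-0.3, -0.3, -2.1]
grip_width: 0.706
grip_force: 20.0
turn [ 0.16 -0.06 -0.09] shift mm [ 0.5 -1.2 25.2] | at [0.5671 0.116  0.0324] t 35.73 w 61.4 F [-0.3 -0.3 -2.1] g 20.0
```

```bash
python3 -m handwheel '[[0.05,0.0005,-0.0005,0.01,0,0,0],[0.05,0,0,0.009,0,0,0],[0.05,0,0,0.003,0,0,0],[0.05,0,0,0.001,0,0,0],[0.05,0,0,0.001,0,0,0],[0.05,0,0,0,0,0,0],[0.05,0,0,0,0,0,0]]'
python3 -c "
from h import *
need(.5659,.1165,.0072,0)"
```

```text
time: 36.6
position: [0.5656, 0.1166, 0.0069]
tool_rot: [2.222, 2.22, 0.001]
ft_force: [-1.4, 0.1, -0.6]
grip_width: 0.71
grip_force: 20.0
turn [ 0.03 -0.01 -0.06] shift mm [-0.1  0.3 -0.3] | at [0.5656 0.1166 0.0069] t 36.6 w 61.7 F [-1.4  0.1 -0.6] g 20.0
```

```bash
python3 -m handwheel '[[0.05,0,0,0.0005,0,0,0],[0.08,0,0,0,0,0,0],[0.08,0,0,0,0,0,0],[0.08,0,0,0,0,0,0],[0.08,0,0,-0.02,0,0,0],[0.08,0,0,-0.05,0,0,0],[0.08,0,0,-0.06,0,0,0]]'
python3 -m handwheel '[[0.08,-0.02,0.002,0,0,0,0],[0.08,-0.04,0.0033,0,0,0,0],[0.08,-0.04,0.0033,0,0,0,0],[0.08,-0.04,0.0033,0,0,0,0],[0.08,-0.04,0.0033,0,0,0,0],[0.08,-0.04,0.0033,0,0,0,0],[0.08,-0.04,0.0033,0,0,0,0],[0.08,-0.0275,0.003,0,0,0,0],[0.08,0,0,0,0,0,0],[0.08,0,0,0,0,0,0],[0.08,0,0,0.04,0,0,0],[0.08,0,0,0.02,0,0,0]]'
python3 -m handwheel '[[0.08,0,0,0,0,0,0],[0.08,0,0,0,0,0,0],[0.08,0,0,0,0,0,0]]'
python3 -c "
from h import *
need(.5901,-.171,.006,0)"
```

```text
time: 37.48
position: [0.5648, 0.1163, 0.1381]
tool_rot: [-2.223, -2.22, 0.001]
ft_force: [1.2, 1.7, 0.2]
grip_width: 0.917
grip_force: 0.0
time: 38.98
position: [0.589, -0.1685, 0.0743]
tool_rot: [-2.218, -2.221, 0.001]
ft_force: [0.0, -0.6, 0.5]
grip_width: 0.92
grip_force: 0.0
time: 39.35
position: [0.5908, -0.1711, 0.0775]
tool_rot: [2.221, 2.219, 0.002]
ft_force: [-0.1, 0.5, 0.5]
grip_width: 0.918
grip_force: 0.0
turn [ 0.13  0.01 -0.05] shift mm [ 0.1 -0.7 71.5] | at [ 0.5908 -0.1711  0.0775] t 39.35 w 79.9 F [-0.1  0.5  0.5] g 0.0
```

```bash
python3 -m handwheel '[[0.08,0,-0.0005,0.02,0,0,0],[0.08,0,0,0.03,0,0,0],[0.08,0,0,0.015,0,0,0],[0.08,0,0,0.006,0,0,0],[0.08,0,0,0,0,0,0],[0.08,0,0,0,0,0,0],[0.05,0,0,0,0,0,0],[0.05,0,0,0,0,0,0],[0.05,0,0,0,0,0,0],[0.05,0,0,0,0,0,0],[0.05,0,0,0,0,0,0],[0.05,0,0,0,0,0,0]]' 20
python3 -c "
from h import *
need(.5901,-.171,.006,0)"
```

```text
time: 40.85
position: [0.5897, -0.1708, 0.0055]
tool_rot: [2.222, 2.22, 0.001]
ft_force: [-1.1, 0.9, 3.1]
grip_width: 0.687
grip_force: 20.0
turn [ 0.04 -0.01 -0.05] shift mm [-0.2  0.4 -0.5] | at [ 0.5897 -0.1708  0.0055] t 40.85 w 59.7 F [-1.1  0.9  3.1] g 20.0
```

```bash
python3 -m handwheel '[[0.05,0,0,-0.02,0,0,0],[0.05,0,0,-0.05,0,0,0],[0.05,0,0,-0.05,0,0,0],[0.05,0.02,-0.003,0,0,0,0],[0.05,0.04,-0.005,0,0,0,0],[0.05,0.04,-0.005,0,0,0,0],[0.05,0.04,-0.005,0,0,0,0],[0.05,0.04,-0.005,0,0,0,0],[0.05,0.0152,-0.0029,0,0,0,0],[0.05,0,0,0,0,0,0],[0.05,0,0,0,0,0,0]]'
python3 -m handwheel '[[0.05,0,0,0.03,0,0,0],[0.05,0,0,0.03,0,0,0],[0.05,0,0,0.03,0,0,0],[0.05,0,0,0,0,0,0],[0.05,0,0,0,0,0,0],[0.05,0,0,0,0,0,0]]'
python3 -c "
from h import *
need(.5638,.0244,.0118,0)"
```

```text
time: 42.22
position: [0.5638, 0.0219, 0.1255]
tool_rot: [2.225, 2.217, -0.001]
ft_force: [0.0, -0.5, -1.3]
grip_width: 0.684
grip_force: 20.0
time: 42.98
position: [0.5649, 0.0239, 0.0367]
tool_rot: [2.222, 2.219, 0.004]
ft_force: [0.3, -0.2, -0.9]
grip_width: 0.683
grip_force: 20.0
turn [ 0.15 -0.03 -0.09] shift mm [ 0.5 -1.1 24.9] | at [0.5649 0.0239 0.0367] t 42.98 w 59.4 F [ 0.3 -0.2 -0.9] g 20.0
```

```bash
python3 -m handwheel '[[0.05,0.0005,-0.0005,0.01,0,0,0],[0.05,0,0,0.009,0,0,0],[0.05,0,0,0.003,0,0,0],[0.05,0,0,0.001,0,0,0],[0.05,0,0,0.001,0,0,0],[0.05,0,0,0,0,0,0],[0.05,0,0,0,0,0,0]]'
python3 -c "
from h import *
need(.5638,.0244,.0118,0)"
```

```text
time: 43.85
position: [0.5633, 0.0248, 0.0114]
tool_rot: [2.222, 2.22, 0.001]
ft_force: [-1.1, -0.2, 1.9]
grip_width: 0.682
grip_force: 20.0
turn [ 0.02 -0.01 -0.06] shift mm [-0.4  0.5 -0.4] | at [0.5633 0.0248 0.0114] t 43.85 w 59.4 F [-1.1 -0.2  1.9] g 20.0
```

```bash
python3 -m handwheel '[[0.05,0,0,0,0,0,0],[0.08,0,0,0,0,0,0],[0.08,0,0,0,0,0,0],[0.08,0,0,0,0,0,0],[0.08,0,0,-0.02,0,0,0],[0.08,0,0,-0.05,0,0,0],[0.08,0,0,-0.06,0,0,0],[0.08,0,0,-0.06,0,0,0]]'
python3 -m handwheel '[[0.08,-0.02,0,0,0,0,0],[0.08,-0.04,0,0,0,0,0],[0.08,-0.04,0,0,0,0,0],[0.08,-0.04,0,0,0,0,0],[0.08,-0.04,0,0,0,0,0],[0.08,-0.04,0,0,0,0,0],[0.08,-0.04,0,0,0,0,0],[0.08,-0.02,0,0,0,0,0],[0.08,0,0,0,0,0,0],[0.08,0,0,0,0,0,0],[0.08,0,0,0,0,0,0]]'
python3 - <<'E'
from h import *
f=lambda x: np.round(np.hstack([np.ravel(v) for v in x]),4)
p,d,K,R,t=grab("top"); P=pts(d,K,R,t); Z=P[...,2]; hsv=cv2.cvtColor(p,cv2.COLOR_BGR2HSV)
for k,a,b,h in(("short",280,318,.073),("tall",328,364,.086)):
    m=np.zeros(d.shape,bool); m[218:258,a:b]=1; q=m&(d>0)&(Z>h); print(k,np.median(Z[q]).round(4),f(cv2.minEnclosingCircle(P[q][:,:2].astype(np.float32))))
q=np.zeros(d.shape,bool); q[232:298,165:218]=1; q&=hsv[...,2]<110; print("tile",f(blob(q,.022,K,R,t,False)))
v=np.vstack([p[110:350,150:490],grab("scene")[0][150:390,180:520]]); cv2.imwrite("pics/end.png",cv2.resize(v,None,fx=1.25,fy=1.25))
E
```

```text
time: 44.85
position: [0.5631, 0.0244, 0.2045]
tool_rot: [2.223, 2.219, 0.002]
ft_force: [0.3, 1.1, 0.0]
grip_width: 0.918
grip_force: 0.0
time: 46.22
position: [0.5632, -0.2535, 0.2011]
tool_rot: [-2.22, -2.222, -0.001]
ft_force: [0.5, -0.1, 1.3]
grip_width: 0.916
grip_force: 0.0
short 0.0782 [0.5649 0.1161 0.0294]
tall 0.0903 [0.5625 0.0249 0.0277]
tile [5.09400e-01 3.38600e-01 3.12000e-02 5.08000e-02 8.14666e+01]
```

View pics/end.png

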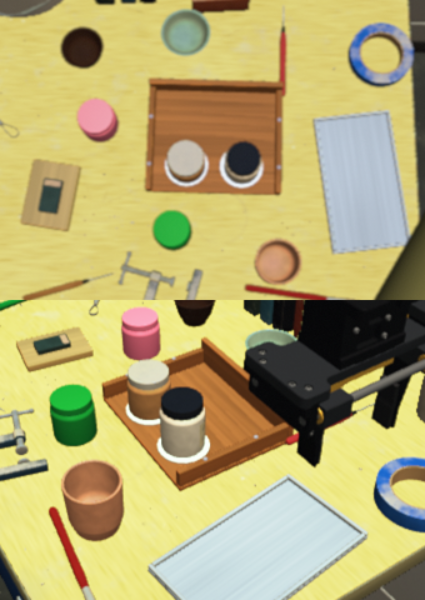

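Both jars stand upright on their own coasters, at (186,160) and (242,162), within about 1.5 mm of centre. The tile lies aligned on the stand at (50,195), and the cup and bowl haven't moved.

```bash
python3 -c "
from bench import ctrl
print(ctrl.close_job())"
```

```text
the job is handed in; nothing more can be done
None
```

The job is handed in at about 46 s: both jars went to the tray, the tile was then laid on the stand about 4 mm off its middle with long sides parallel, and each jar is back upright within about 1.5 mm of the middle of its own coaster, with the cup and bowl untouched.

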